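# Deal the second round of sample jars into two sampling trays

### The arm

A 6-joint arm with a two-finger parallel gripper is mounted at the origin on the work surface. World frame = base frame: x ahead of the robot, y to its left, z up, the work surface at z = 0. Lengths are in m, angles in degrees, forces in N, time in s.
With the tool pointing down it reaches from about 0.35 to 0.95 m from the base axis. Payload 17.4 kg.
Tool frame: the origin (TCP) lies midway between the tips of the shut fingers; the grasp point (between the pads) lies 19 mm behind it; x points along the fingers, y is the direction in which the jaws open and shut, and the axes are right-handed (so a half turn about x gives the same grasp; the last joint's range is limited). The gripper opens to 93 mm and grips with 3 to 60 N. Pads are 15 mm wide; open, the fingers measure 128 mm over their backs; the gripper's body (75 mm by 188 mm) begins 65 mm behind the grasp point.
Start: joints at [74.611, 6.646, 82.598, -0, 90.757, -2.166], TCP at [0.154, 0.657, 0.219] pointing down, gripper open.
Joint ranges: [-162.19, 162.19], [-47.58, 125.68], [4.15, 143.07], [-65.23, 245.23], [0.69, 171.88], [-170.13, 170.13]. Speed limits (degrees/s): [108.29, 108.29, 127.2, 180, 180, 180].

### API

Orientations are given as [roll, pitch, yaw] about the fixed x, y, z axes, in that order (R = Rz(yaw) Ry(pitch) Rx(roll)).
In Python, from cell import read_state, get_image, hand_in gives the robot as it stands. The module is installed in compiled form; this text tells all that it offers.
- The arm moves only by the tool arm_command, never from a script. Its argument "rows" is a list of rows, each a list of 5 numbers: the opening, from 0 (shut) to 1 (fully open), then the shift along the tool's x, y, z in m, then the turn about the tool's x in rad. In form: [[gripper, x, y, z, yaw], ...]. A call has 1 to 10 rows; each row shifts and turns the pose as measured when the row begins, along the tool's axes as they then stand; what a row does not reach is not made up. A row lasts 1/8 s, in which the tool goes at most 62.5 mm and 10.7 degrees, less where a joint would pass 70% of its speed; a pose out of reach is approached as far as the arm can. A call is refused whole if a number of a shift passes 0.0625 or a number of a turn 0.188, either way. A call with a gripper value outside its range is refused whole. The fingers move at their own pace and stop on an object; "squeeze" is the grip in N (left out, the last holds). Time passes only in rows, so rows that do not move let the fingers close. It gives the time, the measured TCP pose, the force and the opening at its end, in the units of the state.
- read_state(): the state, without advancing time (a new reading comes with each control period).
- get_image(name): name is "side" or "top" or "wrist"; returns a dict with "image" (420x560x3 uint8, red, green, blue), "range_z" (420x560 float32, m along the optical axis (not along the pixel's ray), 0 where there is no reading), "vertical_fov" (degrees; the focal length in pixels is half the picture's height over the tangent of half this angle, whatever the lens; pixels are square), "cx", "cy" (the principal point, pixels), "R" (3x3) and "t" (3): a world point X has camera coordinates R X + t; the wrist camera has in their place "T_tool_cam" (4x4, takes a point from camera to tool coordinates, whose origin is the TCP and whose axes are the tool frame's). Camera axes: x right, y down, z forward; pixel columns grow to the right and rows downward; lengths in m; the calibration is good to about 2 mm. The wrist camera is an equidistant fisheye: a pixel r from the principal point sees the ray r / f radians off the axis. A picture is of the moment at which its call begins: read the wrist's pose just before it.
- hand_in(): hands the job in, once; it reports no verdict.
The state is a dict: "t": time; "joints": joint angles; "joint_vel": joint speeds; "effort": joint torques, N m; "ee_pos": TCP position; "orientation": TCP orientation; "ft_force": force on the tool from outside, world axes, zero at the start; "moment": the same for the moment, N m; "opening": opening from 0.0 (shut) to 1.0 (fully open).
Only numpy, scipy, OpenCV 4.12 (cv2) and the standard library are available. Lean on these libraries where they do the work, as an engineer would, in place of code of your own. Each camera call takes 0.05 s, during which the arm holds its last target. There are 200 camera calls.

### The job

Each of the two shallow steel sampling trays beside the bioreactor already holds one squat white sample jar; finish the deal with the two jars of the same kind that still stand loose on the bench, so that each tray holds two. Deal one at a time, first one jar into the round tray, then the other into the rectangular tray. Keep the jars upright, stand them flat on the tray's floor, and set them down rather than let them fall.

Things in the scene. Friction and masses are not known exactly. Their poses are not given: they have to be found in the camera images.
- jar_a_center (a point): one of the two alike loose sample jars still to be dealt, standing on the bench: squat plain white plastic cylinder with white screw cap, 44 mm diameter, 60 mm tall, about 0.06 to 0.13 kg; the point is its centre, 30 mm above its underside; z is up the jar. Either jar may go into either tray
- jar_b_center (a point): one of the two alike loose sample jars still to be dealt, standing on the bench: squat plain white plastic cylinder with white screw cap, 44 mm diameter, 60 mm tall, about 0.06 to 0.13 kg; the point is its centre, 30 mm above its underside; z is up the jar. Either jar may go into either tray
- round_tray: round shallow dark steel tray, 210 mm diameter, 12 mm high, walls and floor 4 mm thick. Fixed. Origin: centre of its underside, on the bench; z up. It already holds one such jar, 50 mm to +x of the origin, snapped fast in a steel collar (53 mm wide, top 20 mm above the bench) and not to be taken out; the middle of its free half is 50 mm to -x of the origin, floor 4 mm above the bench.
- long_tray: rectangular shallow dark steel tray, 210 mm (x) by 120 mm (y), 12 mm high, walls and floor 4 mm thick. Fixed. Origin: centre of its underside, on the bench; z up. It already holds one such jar, 50 mm to +x of the origin, snapped fast in a steel collar (53 mm wide, top 20 mm above the bench) and not to be taken out; the middle of its free half is 50 mm to -x of the origin, floor 4 mm above the bench.
Not all that is in view belongs to the job. Leave any blue or turquoise look-alike of the part that bears jar_a_center alone. Leave any turquoise look-alike of the part that bears jar_b_center alone.

How it is judged (in metres and radians):
On the way:
1. one loose jar stands released in the round tray while the other is not yet in a tray (((z of jar_a_center in the frame of round_tray between 0.026 and 0.042 m and angle between jar_a_center's own z axis and vertical below 0.17 rad and horizontal distance between jar_a_center and round_tray below 0.085 m and linear speed of jar_a below 0.03 m/s and contact force between jar_a and the fingers below 0.05 N and not (z of jar_b_center in the frame of long_tray between 0.026 and 0.042 m and angle between jar_b_center's own z axis and vertical below 0.17 rad and x of jar_b_center in the frame of long_tray between -0.085 and 0.085 m and y of jar_b_center in the frame of long_tray between -0.042 and 0.042 m) and not (z of jar_b_center in the frame of round_tray between 0.026 and 0.042 m and angle between jar_b_center's own z axis and vertical below 0.17 rad and horizontal distance between jar_b_center and round_tray below 0.085 m)) or (z of jar_b_center in the frame of round_tray between 0.026 and 0.042 m and angle between jar_b_center's own z axis and vertical below 0.17 rad and horizontal distance between jar_b_center and round_tray below 0.085 m and linear speed of jar_b below 0.03 m/s and contact force between jar_b and the fingers below 0.05 N and not (z of jar_a_center in the frame of long_tray between 0.026 and 0.042 m and angle between jar_a_center's own z axis and vertical below 0.17 rad and x of jar_a_center in the frame of long_tray between -0.085 and 0.085 m and y of jar_a_center in the frame of long_tray between -0.042 and 0.042 m) and not (z of jar_a_center in the frame of round_tray between 0.026 and 0.042 m and angle between jar_a_center's own z axis and vertical below 0.17 rad and horizontal distance between jar_a_center and round_tray below 0.085 m)))), for 0.2 s.
At the end, for the whole second after the job is handed in: one of the two loose jars stands inside the round tray and the other inside the rectangular tray, anywhere on the tray's floor, upright within about 10 degrees, base within about 8 mm of floor height, at rest and released (((z of jar_a_center in the frame of round_tray between 0.026 and 0.042 m and angle between each of jar_a_center, jar_b_center's own z axis and vertical below 0.17 rad and horizontal distance between jar_a_center and round_tray below 0.085 m and z of jar_b_center in the frame of long_tray between 0.026 and 0.042 m and x of jar_b_center in the frame of long_tray between -0.085 and 0.085 m and y of jar_b_center in the frame of long_tray between -0.042 and 0.042 m and linear speed of each of jar_a, jar_b below 0.03 m/s and contact force between each of jar_a, jar_b and the fingers below 0.05 N) or (z of jar_b_center in the frame of round_tray between 0.026 and 0.042 m and angle between each of jar_b_center, jar_a_center's own z axis and vertical below 0.17 rad and horizontal distance between jar_b_center and round_tray below 0.085 m and z of jar_a_center in the frame of long_tray between 0.026 and 0.042 m and x of jar_a_center in the frame of long_tray between -0.085 and 0.085 m and y of jar_a_center in the frame of long_tray between -0.042 and 0.042 m and linear speed of each of jar_b, jar_a below 0.03 m/s and contact force between each of jar_b, jar_a and the fingers below 0.05 N))); the robot touches nothing.
It fails at once if a jar is tipped over (more than 40 degrees) (angle between any of jar_a_center, jar_b_center's own z axis and vertical above 0.7 rad).
It fails at once if a jar is let fall from more than about 40 mm ((contact force between jar_a and anything else below 0.01 N and linear speed of jar_a above 0.9 m/s) or (contact force between jar_b and anything else below 0.01 N and linear speed of jar_b above 0.9 m/s)).
It also fails if it takes over 56 s, if anything falls off the work surface, if the arm or the gripper's body presses on something with over 40 N, if the wrist force passes 120 N, or if a joint passes its speed limit or range.

## Working session

There is one attempt and no reset: what is moved stays moved. The work goes in short steps, Python scripts to look and compute and a tool call to move; the robot and the scene stay as the last step left them, time stands still between calls to the robot, and variables do not carry over. Pictures are saved under pics/ and viewed, about 8 in all and at most 12, crops included, and the job is handed in when it is done.

Besides the shell and the picture viewer there is one more tool, called after ">>>" as name([rows], argument=value, ...), one row to a line, values as JSON. arm_command: Moves the arm, as the interface text tells. Its arguments: {"type":"object","properties":{"rows":{"type":"array","items":{"type":"array","items":{"type":"number"}}},"squeeze":{"type":"number"}},"required":["rows"]}

```bash
mkdir -p pics; python3 - <<'E'
from cell import *
import cv2,numpy as np
print(read_state())
for n in("top","side"):
    d=get_image(n); cv2.imwrite(f"pics/{n}1.png",d["image"][...,::-1]); np.savez(f"{n}1.npz",**d)
    print(n,d["vertical_fov"],d["cx"],d["cy"],d["R"],d["t"])
E
```

```text
{'t': 0.0, 'joints': array([ 7.46123588e+01,  6.67481989e+00,  8.26343321e+01, -1.29875267e-03,
        9.07538019e+01, -2.16521303e+00]), 'joint_vel': array([-0.10223231, -0.07207061, -0.05183128,  0.02416965,  0.0381055 ,
        0.01764864]), 'effort': array([-9.63530547e-04, -7.21280551e+01, -6.22618032e+01,  7.77520286e-02,
        2.41539156e-02, -8.23920686e-05]), 'ee_pos': array([0.1543548 , 0.65692841, 0.2179123 ]), 'orientation': array([ -90.98344309,   89.93703264, -104.2058876 ]), 'ft_force': array([-0.65859428, -0.29146006,  0.84709251]), 'moment': array([ 0.01518657, -0.00041221,  0.01686914]), 'opening': 1.001557026082626}
top 42.873313298613965 280.0964050463301 219.94522446952485 [[ 0.01789907 -0.99942688  0.0287322 ]
 [-0.99780895 -0.01968599 -0.06316459]
 [ 0.06369401 -0.02753865 -0.99758944]] [-0.03245984  0.55180702  1.33504182]
side 51.996121638035994 278.94377774270106 207.42182957491744 [[ 0.87728702 -0.47994549 -0.00445066]
 [-0.31411847 -0.56711311 -0.76138841]
 [ 0.36290091  0.6693542  -0.64828072]] [-0.46419214  0.19900269  0.80328642]
```

View pics/top1.png

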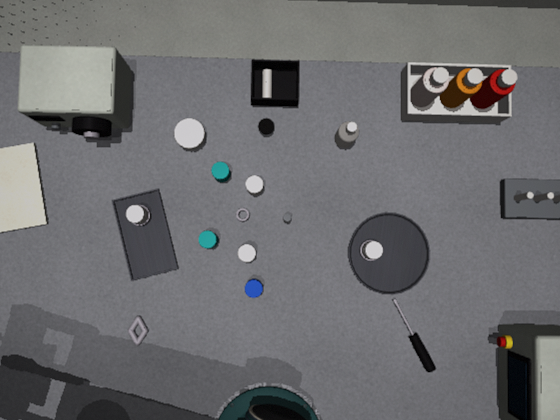

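View pics/side1.png

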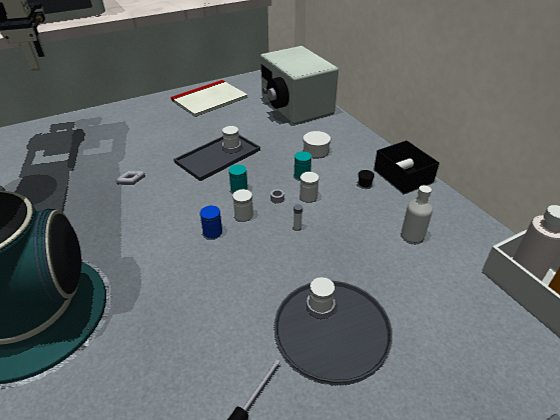

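The two loose white jars of the right size show at top pixels (255,184) and (247,253). The white item at (190,133) is wider and lower. The teal and blue cylinders are look-alikes. (135,214) and (372,250) are the collared jars. Next I'll measure positions and sizes and take one crop to confirm.

```bash
cat > h.py <<'E'
import numpy as np,cv2
def cloud(d):
    f=210/np.tan(np.radians(float(d["vertical_fov"]))/2); z=d["range_z"]
    v,u=np.mgrid[:420,:560]
    P=np.stack([(u-d["cx"])/f*z,(v-d["cy"])/f*z,z],-1)
    return (P-d["t"])@d["R"]
E
python3 - <<'E'
from h import *
d=np.load("top1.npz"); X=cloud(d); im=d["image"].astype(int)
for n,(u,v) in dict(a=(255,184),b=(247,253),big=(190,133),lc=(135,214),rc=(372,250),teal1=(221,171),teal2=(208,240),blue=(254,288),vial=(348,133)).items():
    s=np.zeros((420,560),bool); s[v-22:v+23,u-22:u+23]=1
    top=np.median(X[v-2:v+3,u-2:u+3,2])
    m=s&(abs(X[...,2]-top)<.006); p=X[m]
    (c,r)=cv2.minEnclosingCircle(p[:,:2].astype(np.float32))
    print(n,p.mean(0).round(4),"circ",np.round(c,4),round(r,4),m.sum(),im[v,u])
# trays: rim/floor by colour
dark=(im.max(2)<75)&(d["range_z"]>0)
for n,(u,v,w) in dict(round=(388,253,48),long=(145,235,55)).items():
    s=np.zeros((420,560),np.uint8); s[v-w:v+w,u-w:u+w]=1
    m=(dark&(s>0)&(X[...,2]<.03)).astype(np.uint8)
    k,l,st,ce=cv2.connectedComponentsWithStats(m); i=1+st[1:,4].argmax()
    p=X[l==i]; q=p[:,:2].astype(np.float32)
    print(n,cv2.minEnclosingCircle(q),cv2.minAreaRect(q),np.median(p[:,2]))
cv2.imwrite("pics/crop.png",cv2.resize(d["image"][100:300,100:440,::-1],None,fx=2.3,fy=2.3,interpolation=cv2.INTER_CUBIC))
E
```

```text
a [0.6379 0.0441 0.0614] circ [0.6381 0.0436] 0.022 242 [206 204 206]
b [0.469  0.0591 0.0611] circ [0.4691 0.0592] 0.0221 253 [205 204 207]
big [0.7645 0.2091 0.043 ] circ [0.7653 0.2089] 0.0383 694 [205 203 205]
lc [0.559  0.3312 0.0648] circ [0.5598 0.3316] 0.0225 251 [204 202 204]
rc [ 0.4818 -0.2511  0.0651] circ [ 0.4821 -0.2508] 0.0222 251 [205 203 206]
teal1 [0.6702 0.1285 0.0609] circ [0.6704 0.1285] 0.0221 246 [ 38 155 154]
teal2 [0.5012 0.1551 0.061 ] circ [0.5009 0.1554] 0.0218 248 [ 42 159 156]
blue [0.3835 0.0404 0.0607] circ [0.3832 0.0406] 0.0221 250 [ 40  84 184]
vial [ 0.7631 -0.1791  0.1003] circ [ 0.7678 -0.1823] 0.0171 66 [72 70 68]
round ((0.47411519289016724, -0.3003257215023041), 0.10380957275629044) ((0.4738076329231262, -0.30019909143447876), (0.20462362468242645, 0.2050505429506302), 1.3175439834594727) 0.005709414902229782
long ((0.5104076862335205, 0.3165716230869293), 0.11815796047449112) ((0.5101986527442932, 0.31764429807662964), (0.208858922123909, 0.12117089331150055), 15.320828437805176) 0.006464209937104701
```

View pics/crop.png

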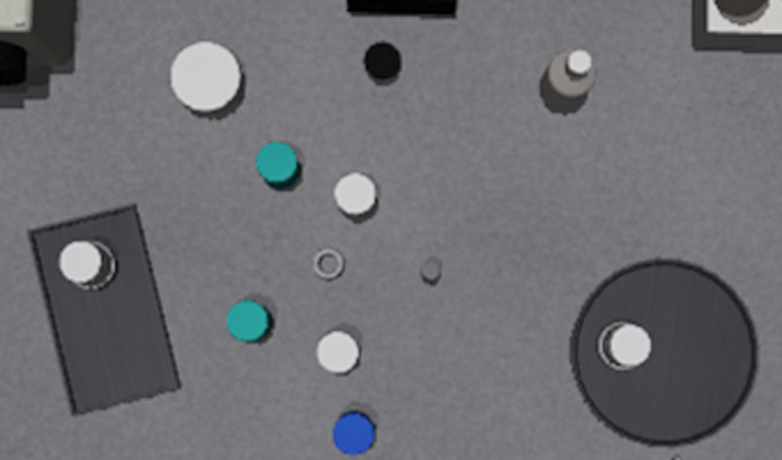

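The crop confirms it: the only loose white jars of 44 mm diameter and 60 mm height are at top pixels (255,184) and (247,253), world (0.638,0.044) and (0.469,0.059). The jar at (190,133) is 77 mm wide and 43 mm tall. I'll move towards the near jar.

>>> arm_command([
  [0.75,0,-0.046,0.04,0],
  [0.75,0,-0.046,0.04,0],
  [0.75,0,-0.046,0.04,0],
  [0.75,0,-0.046,0.04,0],
  [0.75,0,-0.046,0.04,0],
  [0.75,0,-0.046,0.04,0],
  [0.75,0,-0.046,0.04,0],
  [0.75,0,-0.046,0.04,0],
  [0.75,0,-0.046,0.04,0],
  [0.75,0,-0.046,0.04,0],
], squeeze=15)

```text
t: 1.35
ee_pos: [0.4426, 0.105, 0.2159]
orientation: [-80.3, 89.7, -93.1]
ft_force: [-0.1, 0.4, -0.0]
opening: 0.751
```

```bash
cat >> h.py <<'E'
from scipy.spatial.transform import Rotation as Ro
from cell import *
def go(x,y,z):
    s=read_state(); R=Ro.from_euler("xyz",s["orientation"],degrees=True).as_matrix()
    print("t",s["t"],"pos",s["ee_pos"].round(4),"f",s["ft_force"].round(2),"open",round(s["opening"],3),"jaw deg",np.degrees(np.arctan2(R[1,1],R[0,1])).round(1),"tilt",np.degrees(np.arccos(-R[2,0])).round(2),"j",s["joints"].round(0))
    print("tool shift",(R.T@(np.array([x,y,z])-s["ee_pos"])).round(4))
E
python3 -c "
from h import *
go(.469,.059,.15)"
```

```text
t 1.35 pos [0.4426 0.105  0.2159] f [-0.07  0.35 -0.02] open 0.751 jaw deg 77.2 tilt 0.27 j [ 10. -22. 108.  -0.  93. -67.]
tool shift [ 0.0661 -0.0387  0.0359]
```

>>> arm_command([
  [0.75,0.015,-0.013,0.012,-0.175],
  [0.75,0.015,-0.013,0.012,-0.175],
  [0.75,0.015,-0.01,0.012,0],
  [0.75,0,0,0,0],
])

```text
t: 1.85
ee_pos: [0.4779, 0.0624, 0.1688]
orientation: [-113.1, 89.7, -106.0]
ft_force: [0.2, 0.2, -0.1]
opening: 0.751
```

```bash
cat >> h.py <<'E'
def wrist(name,zlo,zhi,near,rad=.05):
    s=read_state(); R=Ro.from_euler("xyz",s["orientation"],degrees=True).as_matrix()
    d=get_image("wrist"); f=210/np.tan(np.radians(float(d["vertical_fov"]))/2)
    cv2.imwrite(f"pics/{name}.png",d["image"][...,::-1]); z=d["range_z"]
    v,u=np.mgrid[:420,:560]; a,b=u-d["cx"],v-d["cy"]; r=np.hypot(a,b)+1e-9; t=r/f
    k=np.tan(t)/r*z
    P=np.stack([a*k,b*k,z],-1); T=d["T_tool_cam"]
    X=(P@T[:3,:3].T+T[:3,3])@R.T+s["ee_pos"]
    m=(z>0)&(X[...,2]>zlo)&(X[...,2]<zhi)&(np.hypot(X[...,0]-near[0],X[...,1]-near[1])<rad)&(t<1.4)
    p=X[m]
    if len(p): print(len(p),"mean",p.mean(0).round(4),"circle",cv2.minEnclosingCircle(p[:,:2].astype(np.float32)),"col",np.median(d["image"][m],0))
    return d,X,m
E
python3 -c "
from h import *
go(.469,.059,.15)
wrist('w1',.055,.07,(.469,.059),.035)"
```

```text
t 1.85 pos [0.4779 0.0624 0.1688] f [ 0.25  0.22 -0.15] open 0.751 jaw deg 97.1 tilt 0.3 j [  5. -17. 109.  -0.  88. -92.]
tool shift [ 0.0189 -0.0022 -0.0092]
1886 mean [0.4664 0.06   0.0585] circle ((0.46669119596481323, 0.06002679467201233), 0.022008202970027924) col [182. 179. 178.]
```

View pics/w1.png

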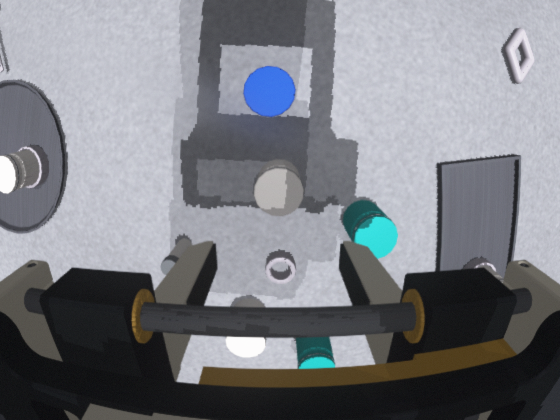

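The wrist view shows the white jar at (278,190), between blue (269,91) and teal (372,232). It measures (0.467,0.060), which agrees with the top view. I'll align and go down.

>>> arm_command([
  [0.75,0.01,-0.002,-0.0102,0],
  [0.75,0.045,0,0,0],
  [0.75,0.045,0,0,0],
  [0.75,0.03,0,0,0],
  [0.75,0.015,0,0,0],
  [0.75,0,0,0,0],
])

```text
t: 2.65
ee_pos: [0.465, 0.0612, 0.0225]
orientation: [-50.4, 89.7, -43.5]
ft_force: [0.1, 0.3, 0.0]
opening: 0.749
```

```bash
python3 -c "
from h import *
go(.468,.0595,.021)"
```

```text
t 2.65 pos [0.465  0.0612 0.0225] f [0.14 0.35 0.03] open 0.749 jaw deg 96.9 tilt 0.34 j [  5. -13. 120.  -0.  73. -92.]
tool shift [ 0.0015 -0.0021  0.0027]
```

>>> arm_command([
  [0.75,0.001,-0.002,0.0025,0],
  [0.6,0,0,0,0],
  [0.45,0,0,0,0],
  [0.3,0,0,0,0],
  [0.3,0,0,0,0],
  [0.3,0,0,0,0],
  [0.3,0,0,0,0],
  [0.3,0,0,0,0],
], squeeze=15)

```text
t: 3.65
ee_pos: [0.4696, 0.0597, 0.025]
orientation: [-29.2, 89.4, -22.3]
ft_force: [0.3, -0.6, 0.4]
opening: 0.469
```

>>> arm_command([
  [0.3,-0.01,0,0,0],
  [0.3,-0.03,0,0,0],
  [0.3,-0.04,0,0,0],
  [0.3,-0.03,0,0,0],
  [0.3,0,0,0,0],
])

```text
t: 4.28
ee_pos: [0.4682, 0.0601, 0.1406]
orientation: [-28.5, 89.4, -21.6]
ft_force: [-0.2, -0.5, -1.2]
opening: 0.472
```

```bash
python3 -c "
from h import *
go(.466,-.35,.13)
for i in range(3): print(read_state()['ee_pos'])"
```

```text
t 4.275 pos [0.4682 0.0601 0.1406] f [-0.21 -0.49 -1.18] open 0.472 jaw deg 96.9 tilt 0.58 j [  4. -18. 113.  -0.  85. -92.]
tool shift [ 0.0121 -0.4068 -0.0514]
[0.46823282 0.06007967 0.14061347]
[0.46823282 0.06007967 0.14061347]
[0.46823282 0.06007967 0.14061347]
```

>>> arm_command([
  [0.3,0,-0.03,-0.004,0],
  [0.3,0,-0.05,-0.006,0],
  [0.3,0,-0.05,-0.006,0],
  [0.3,0,-0.05,-0.006,0],
  [0.3,0,-0.05,-0.006,0],
  [0.3,0,-0.05,-0.006,0],
  [0.3,0,-0.05,-0.006,0],
  [0.3,0,-0.03,-0.006,0],
  [0.3,0,-0.015,-0.002,0],
  [0.3,0,0,0,0],
])

```text
t: 5.52
ee_pos: [0.4622, -0.3279, 0.1329]
orientation: [28.4, 89.9, 35.4]
ft_force: [1.0, 0.6, -1.1]
opening: 0.471
```

```bash
python3 -c "
from h import *
go(.466,-.35,.13)
d,X,m=wrist('w2',.055,.075,(.482,-.251),.035)
g=d['image']; dark=(g.max(2)<95)&(X[...,2]<.02)&(X[...,2]>-.01)&(np.hypot(X[...,0]-.474,X[...,1]+.3)<.13)
print(dark.sum(), cv2.minEnclosingCircle(X[dark][:,:2].astype(np.float32)))"
```

```text
t 5.525 pos [ 0.4622 -0.3279  0.1329] f [ 1.03  0.64 -1.08] open 0.471 jaw deg 97.0 tilt 0.13 j [ -38.   -5.  102.    0.   83. -135.]
tool shift [ 0.0029 -0.0224  0.0011]
1933 mean [ 0.4775 -0.2515  0.0622] circle ((0.48012885451316833, -0.25110960006713867), 0.022346066311001778) col [254. 254. 254.]
13388 ((0.4690004289150238, -0.3026081323623657), 0.10484661161899567)
```

View pics/w2.png

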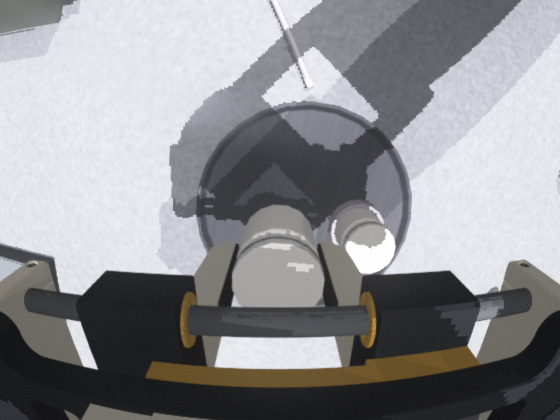

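The jar is held upright at (277,250). The tray is centred near (305,190) with the collared jar at (360,235), so the free half is under the jaw's near side. I'll shift and lower.

>>> arm_command([
  [0.3,0.02,-0.0225,0.002,0],
  [0.3,0.035,0,0,0],
  [0.3,0.025,0,0,0],
  [0.3,0,0,0,0],
  [0.3,0,0,0,0],
])

```text
t: 6.2
ee_pos: [0.4695, -0.3443, 0.0531]
orientation: [1.1, 89.7, 8.5]
ft_force: [0.8, 0.3, -0.5]
opening: 0.469
```

```bash
python3 -c "
from h import *
go(.467,-.35,.03)"
```

```text
t 6.2 pos [ 0.4695 -0.3443  0.0531] f [ 0.83  0.25 -0.5 ] open 0.469 jaw deg 97.3 tilt 0.25 j [ -39.    0.  105.    0.   75. -136.]
tool shift [ 0.023  -0.0053 -0.0033]
```

>>> arm_command([
  [0.3,0.012,-0.005,-0.003,0],
  [0.3,0.006,0,0,0],
  [0.3,0.003,0,0,0],
  [0.3,0,0,0,0],
])

```text
t: 6.7
ee_pos: [0.468, -0.3502, 0.0329]
orientation: [-17.4, 89.6, -10.0]
ft_force: [0.2, 0.5, -0.7]
opening: 0.472
```

>>> arm_command([
  [0.3,0.002,0,0,0],
  [0.3,0.002,0,0,0],
  [0.3,0,0,0,0],
])

```text
t: 7.08
ee_pos: [0.4682, -0.3504, 0.0291]
orientation: [-19.4, 89.6, -12.1]
ft_force: [-0.2, 0.7, -0.2]
opening: 0.475
```

>>> arm_command([
  [0.3,0.0015,0,0,0],
  [0.3,0.001,0,0,0],
])

```text
t: 7.32
ee_pos: [0.4686, -0.3506, 0.0289]
orientation: [-21.2, 89.5, -13.9]
ft_force: [-3.4, 2.0, 8.0]
opening: 0.469
```

Contact at 8 N: the jar is on the tray floor. I'll release gently and rise.

>>> arm_command([
  [0.5,-0.0005,0,0,0],
  [0.55,0,0,0,0],
  [0.6,0,0,0,0],
  [0.65,0,0,0,0],
  [0.65,0,0,0,0],
  [0.65,-0.01,0,0,0],
  [0.65,-0.03,0,0,0],
  [0.65,-0.04,0,0,0],
  [0.75,-0.04,0,0,0],
  [0.75,0,0,0,0],
])

```text
t: 8.57
ee_pos: [0.4676, -0.3503, 0.1557]
orientation: [-24.4, 89.5, -17.1]
ft_force: [-0.2, -0.0, 0.1]
opening: 0.748
```

```bash
python3 -c "
from h import *
go(.638,.044,.17)
wrist('w3',.05,.075,(.468,-.35),.035)"
```

```text
t 8.575 pos [ 0.4676 -0.3503  0.1557] f [-0.21 -0.04  0.12] open 0.748 jaw deg 97.4 tilt 0.52 j [ -39.   -4.   99.    0.   84. -137.]
tool shift [-0.0139  0.3691  0.2197]
2170 mean [ 0.4644 -0.3521  0.0622] circle ((0.46607059240341187, -0.35187312960624695), 0.02240191586315632) col [184.  180.5 180. ]
```

View pics/w3.png

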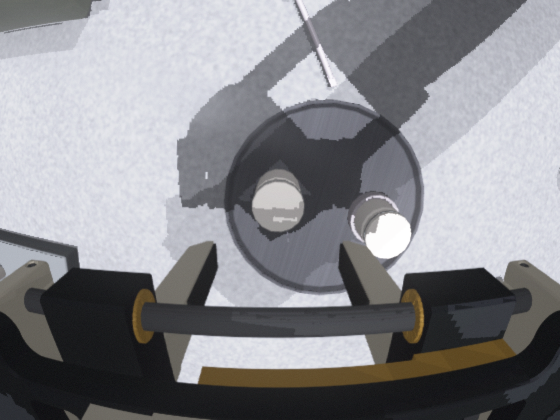

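The jar stands upright in the round tray's free half at (278,203), centre (0.466,-0.352), top at about 0.064. On to the second jar.

>>> arm_command([
  [0.75,-0.002,0.03,0.018,0],
  [0.75,-0.002,0.05,0.03,0],
  [0.75,-0.002,0.05,0.03,0],
  [0.75,-0.002,0.05,0.03,0],
  [0.75,-0.002,0.05,0.03,0],
  [0.75,-0.002,0.05,0.03,0],
  [0.75,-0.002,0.05,0.03,0],
  [0.75,0,0.03,0.018,0],
  [0.75,0,0.01,0.005,0],
  [0.75,0,0,0,0],
])

```text
t: 9.88
ee_pos: [0.6397, 0.0579, 0.1579]
orientation: [165.0, 89.6, 172.2]
ft_force: [-0.2, -0.1, -0.3]
opening: 0.749
```

```bash
python3 -c "
from h import *
wrist('w4',.053,.07,(.638,.044),.035)
go(.637,.0445,.025)"
```

```text
2041 mean [0.6353 0.045  0.0584] circle ((0.6363295912742615, 0.04472462460398674), 0.022433018311858177) col [183. 180. 179.]
t 9.925 pos [0.6395 0.0574 0.158 ] f [-0.31 -1.02  0.27] open 0.749 jaw deg 97.2 tilt 0.37 j [  3.   4.  91.   0.  85. -94.]
tool shift [ 0.133  -0.0127 -0.0033]
```

View pics/w4.png

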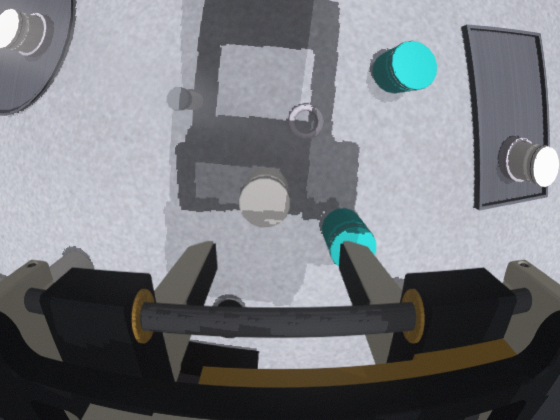

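The white jar is at (265,200) and the teal one at (348,238), just outside the right finger. I'll shift and go down partway.

>>> arm_command([
  [0.75,0,-0.0125,-0.003,0],
  [0.75,0,0,0,0],
  [0.75,0.03,0,0,0],
  [0.75,0.02,0,0,0],
  [0.75,0,0,0,0],
])

```text
t: 10.55
ee_pos: [0.6371, 0.039, 0.1077]
orientation: [167.7, 89.7, 174.6]
ft_force: [1.6, 0.3, 0.5]
opening: 0.747
```

```bash
python3 -c "
from h import *
go(.637,.0445,.025)"
```

```text
t 10.55 pos [0.6371 0.039  0.1077] f [1.6  0.32 0.46] open 0.747 jaw deg 96.9 tilt 0.28 j [  1.   5.  95.   0.  81. -96.]
tool shift [0.0827 0.0054 0.001 ]
```

>>> arm_command([
  [0.75,0,0.005,0.001,0],
  [0.75,0.03,0,0,0],
  [0.75,0.03,0,0,0],
  [0.75,0.018,0,0,0],
  [0.75,0,0,0,0],
])

```text
t: 11.18
ee_pos: [0.6398, 0.0455, 0.0331]
orientation: [20.9, 89.9, 27.8]
ft_force: [-0.1, -0.4, 0.3]
opening: 0.749
```

```bash
python3 -c "
from h import *
go(.637,.0445,.025)"
```

```text
t 11.175 pos [0.6398 0.0455 0.0331] f [-0.09 -0.43  0.31] open 0.749 jaw deg 96.9 tilt 0.11 j [  2.   9.  98.   0.  73. -95.]
tool shift [ 0.0081 -0.0006 -0.0029]
```

>>> arm_command([
  [0.75,0.008,-0.0005,-0.003,0],
  [0.6,0,0,0,0],
  [0.45,0,0,0,0],
  [0.3,0,0,0,0],
  [0.3,0,0,0,0],
  [0.3,0,0,0,0],
  [0.3,0,0,0,0],
  [0.3,0,0,0,0],
], squeeze=15)

```text
t: 12.18
ee_pos: [0.6383, 0.0447, 0.0282]
orientation: [3.5, 89.7, 10.4]
ft_force: [0.1, -0.3, -0.5]
opening: 0.472
```

>>> arm_command([
  [0.3,-0.01,0,0,0],
  [0.3,-0.03,0,0,0],
  [0.3,-0.04,0,0,0],
  [0.3,-0.03,0,0,0],
  [0.3,0,0,0,0],
])

```text
t: 12.8
ee_pos: [0.6376, 0.0446, 0.1439]
orientation: [2.7, 89.6, 9.6]
ft_force: [0.0, -0.0, -0.0]
opening: 0.467
```

```bash
python3 -c "
from h import *
go(.461,.304,.14)"
```

```text
t 12.8 pos [0.6376 0.0446 0.1439] f [ 0.05 -0.01 -0.03] open 0.467 jaw deg 96.9 tilt 0.38 j [  2.   4.  93.   0.  83. -95.]
tool shift [ 0.003   0.2788 -0.144 ]
```

>>> arm_command([
  [0.3,0,0.03,-0.015,0],
  [0.3,0,0.05,-0.026,0],
  [0.3,0,0.05,-0.026,0],
  [0.3,0,0.05,-0.026,0],
  [0.3,0,0.05,-0.026,0],
  [0.3,0,0.03,-0.016,0],
  [0.3,0,0.015,-0.008,0],
  [0.3,0,0,0,0],
])

```text
t: 13.8
ee_pos: [0.4551, 0.306, 0.1355]
orientation: [-103.3, 89.9, -96.5]
ft_force: [0.5, 0.3, -1.1]
opening: 0.467
```

```bash
python3 -c "
from h import *
go(.461,.304,.035)
d,X,m=wrist('w5',.055,.075,(.559,.331),.035)
g=d['image']; q=(g.max(2)<105)&(X[...,2]<.02)&(X[...,2]>-.01)&(np.hypot(X[...,0]-.51,X[...,1]-.317)<.13)
k,l,st,ce=cv2.connectedComponentsWithStats(q.astype(np.uint8)); i=1+st[1:,4].argmax()
print(cv2.minAreaRect(X[l==i][:,:2].astype(np.float32)))"
```

```text
t 13.8 pos [0.4551 0.306  0.1355] f [ 0.49  0.29 -1.06] open 0.467 jaw deg 96.8 tilt 0.09 j [ 31.  -7. 104.  -0.  83. -66.]
tool shift [ 0.1005 -0.0026  0.0057]
208 mean [0.5728 0.3351 0.0626] circle ((0.5701128244400024, 0.3340598940849304), 0.017692357301712036) col [255. 254. 254.]
((0.45066210627555847, 0.2874566316604614), (0.10658609867095947, 0.17059439420700073), 4.398887634277344)
```

View pics/w5.png

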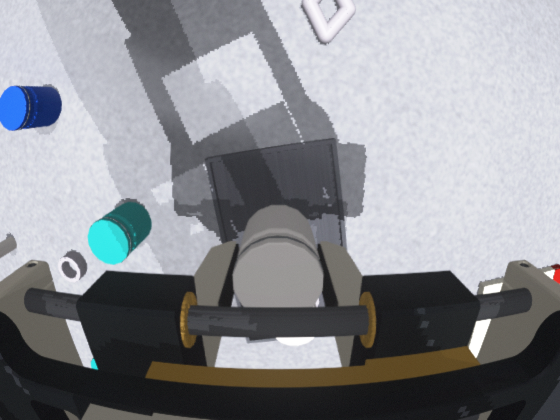

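The jar is held upright at (277,255) over the near half of the rectangular tray, whose edges run from (210,160) to (345,245). The rectangle fit here was spoiled by shadow, so I'll use the top-view fit. Lowering.

>>> arm_command([
  [0.3,0.01,-0.0025,0.006,0],
  [0.3,0.03,0,0,0],
  [0.3,0.025,0,0,0],
  [0.3,0.01,0,0,0],
  [0.3,0,0,0,0],
])

```text
t: 14.48
ee_pos: [0.4659, 0.2989, 0.056]
orientation: [-105.5, 89.8, -99.1]
ft_force: [-0.7, -0.6, -0.2]
opening: 0.47
```

```bash
python3 -c "
from h import *
go(.461,.304,.035)"
```

```text
t 14.475 pos [0.4659 0.2989 0.056 ] f [-0.66 -0.59 -0.15] open 0.47 jaw deg 96.5 tilt 0.18 j [ 30.  -3. 108.  -0.  75. -66.]
tool shift [ 0.021   0.0057 -0.0043]
```

>>> arm_command([
  [0.3,0.01,0.0055,-0.004,0],
  [0.3,0.006,0,0,0],
  [0.3,0.003,0,0,0],
  [0.3,0,0,0,0],
])

```text
t: 14.98
ee_pos: [0.462, 0.3045, 0.0376]
orientation: [-51.9, 89.9, -45.4]
ft_force: [-0.0, 0.4, -0.3]
opening: 0.473
```

>>> arm_command([
  [0.3,0.002,0,0,0],
  [0.3,0.002,0,0,0],
  [0.3,0.001,0,0,0],
])

```text
t: 15.35
ee_pos: [0.4622, 0.3047, 0.0328]
orientation: [-34.2, 89.8, -27.7]
ft_force: [0.3, -0.9, -0.8]
opening: 0.468
```

>>> arm_command([
  [0.3,0.001,0,0,0],
  [0.3,0.001,0,0,0],
])

```text
t: 15.6
ee_pos: [0.4624, 0.3048, 0.0319]
orientation: [-27.5, 89.8, -21.1]
ft_force: [-8.2, -5.4, 19.1]
opening: 0.472
```

Firm contact with the floor at 19 N. I'll release and rise.

>>> arm_command([
  [0.46,-0.001,0,0,0],
  [0.5,0,0,0,0],
  [0.58,0,0,0,0],
  [0.65,0,0,0,0],
  [0.65,0,0,0,0],
  [0.65,-0.01,0,0,0],
  [0.65,-0.03,0,0,0],
  [0.65,-0.04,0,0,0],
  [0.75,-0.05,0,0,0],
  [0.75,0,0,0,0],
])

```text
t: 16.85
ee_pos: [0.462, 0.3048, 0.1696]
orientation: [-15.4, 89.8, -9.0]
ft_force: [0.7, -0.4, -0.6]
opening: 0.744
```

>>> arm_command([
  [0.75,-0.04,0,0,0],
  [0.75,-0.02,0.05,0,0],
  [0.75,0,0.06,0,0],
  [0.75,0,0.06,0,0],
  [0.75,0,0.06,0,0],
  [0.75,0,0,0,0],
  [0.75,0,0,0,0],
])

```text
t: 17.73
ee_pos: [0.4345, 0.539, 0.2291]
orientation: [-49.1, 89.8, -42.7]
ft_force: [0.6, -0.1, -0.8]
opening: 0.749
```

```bash
python3 - <<'E'
from h import *
go(.4,.4,.3)
d=get_image("top"); X=cloud(d); cv2.imwrite("pics/top2.png",d["image"][...,::-1])
for n,c in dict(round=(.467,-.351),long=(.462,.305),fixr=(.482,-.251),fixl=(.559,.331)).items():
    m=(np.hypot(X[...,0]-c[0],X[...,1]-c[1])<.04)&(X[...,2]>.055)&(X[...,2]<.08); p=X[m]
    if len(p): 
        q=p-p.mean(0); nrm=np.linalg.svd(q,full_matrices=False)[2][2]
        print(n,len(p),p.mean(0).round(4),"tilt",np.degrees(np.arccos(abs(nrm[2]))).round(1))
E
```

```text
t 17.725 pos [0.4345 0.539  0.2291] f [ 0.62 -0.1  -0.82] open 0.749 jaw deg 96.3 tilt 0.2 j [ 49.   9.  79.  -0.  92. -47.]
tool shift [-0.0707 -0.1346 -0.0494]
round 265 [ 0.468  -0.3515  0.065 ] tilt 1.5
long 270 [0.4629 0.3016 0.0648] tilt 2.5
fixr 258 [ 0.4817 -0.2509  0.0652] tilt 0.3
fixl 264 [0.5591 0.3307 0.0647] tilt 2.8
```

View pics/top2.png

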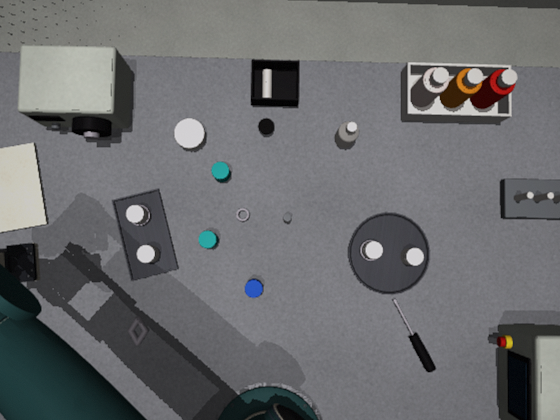

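The top view shows two white jars in each tray: (372,250) and (415,257) in the round one, (135,214) and (146,254) in the rectangular one. All four stand at the same height, the look-alikes haven't moved, and the arm is clear. Handing in.

```bash
python3 -c "
from cell import *
print(hand_in())"
```

```text
the job is handed in; nothing more can be done
None
```

I dealt the near loose jar into the round tray first, then the far one into the rectangular tray. Each was pressed lightly onto the tray floor before I let go. I handed the job in after the last check, at about 18 s of the 56 s allowed; `hand_in()` gives no verdict.

**Final top-view check:**

| Jar | Centre (x, y) in m | Top height in m | Fitted tilt |
|---|---|---|---|
| Round tray | (0.468, -0.352) | 0.065 | 1.5° |
| Rectangular tray | (0.463, 0.302) | 0.065 | 2.5° |

- **Height:** both new jars match the collared jars' top height (0.065 m).
- **Tilt:** the fitted tilts are within measurement noise, since one of the fixed jars reads 2.8°.
- **Surroundings:** the look-alikes had not moved, and the arm was well clear of everything.

**Disagreements:**
- The wrist and top views differed by about 2 mm.
- One wrist-camera fit of the rectangular tray was spoiled by shadow, so I used the top-view fit instead.
- The second jar met the floor at about 19 N, firmer than the first at 8 N.

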